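Index the sample changer under the dosing nozzle

TASK

Bring the beaker on the sample changer under the thin dosing nozzle (not the thick electrode): pull the spring plunger's knob up, slide the carriage over, and let the plunger drop fully home into that station's index hole, so that the carriage is locked. Never force the pin sideways against the strip, and leave the bottles and the dish where they stand.

Things in the scene. Friction and masses are not known exactly. Their poses are not given: they have to be found in the camera images.
- changer: the sample changer's fixed bed, bolted to the bench: grey plate 190 (x) x 340 (y) x 12 mm with two steel guide rods along its y and 34 mm high end blocks. Origin: centre of the underside, on the bench; z up; its y is the sliding direction. On it runs the carriage: an aluminium plate 190 x 84 x 10 mm, top 46 mm above the bench, with beaker and plunger knob.
- strip_middle (a point): fixed point of the bed, changer x = -65 mm, on top (28 mm above the bench) of the steel index strip that runs along y under the knob: a 38 mm long parking slot in the middle, where the pin starts, and a 10 mm hole either side, 75 mm from the middle. The strip was reset by hand: slot and holes together sit up to 12 mm either way along y from this; unmeasured, to be seen or felt.
- carriage (a joint): where the carriage stands along the changer's y, m: 0 mid-bed (parking), +0.075 the nominal left station, -0.075 the right one; stops at +-0.100. Knob and beaker are at this y in the changer's frame (x = -65 and +35 mm). Runs freely (3 to 5 N) when the pin is out of slot and hole; stays where it is left.
- plunger (a joint): how far the plunger is pulled up, m: 0 fully home, 0.018 upper stop. Spring loaded down (4.5 N at 0, 7 N at the stop): let go, it snaps down. In slot or hole it reads 0. The 7 mm round pin has a flat end: clear of the strip above 0.009, it can ride along on the strip's top (reads 0.0085) and drops into a hole when over it.
- knob_grip (a point): centre of the plunger's round black knob, 26 mm across and 25 mm high, axis upright; 86 mm above the bench when home. Below it is an 18 mm sleeve down to the carriage plate, 40 mm below this point, so fingertips may reach 30 mm below it. It moves with carriage and plunger and does not turn.
- beaker_mouth (a point): centre of the rim of the glass beaker clamped on the carriage (60 mm across, 62 mm high); 108 mm above the bench
- nozzle_tip (a point): lower end of the thin tapered dosing nozzle (3 mm at the tip, 12 mm body), 118 mm above the bench, hanging from a 8 mm thick arm at 158 mm height on a stand behind the changer; at the left or the right station (changer x = +35 mm, y = +-75 mm)
- electrode_tip (a point): lower end of the thick round-ended electrode (18 mm, then 24 mm across, up to 178 mm height), on the same kind of stand at the other station
- amber_bottle: loose amber jar, 72 mm across, 130 mm high; a bystander. Origin at the centre of its underside
- wash_bottle: loose white bottle, 60 mm across, 160 mm high; a bystander. Origin at the centre of its underside
- dish: loose shallow glass dish, 90 mm across, 15 mm high; a bystander. Origin at the centre of its underside
Mind the look-alikes: they are no part of the job. What is shaped like the part that bears nozzle_tip but purple is not meant.

How it is judged:
By the outcome, as a careful person would: the job done as asked, in the order asked, and still so for the second after the job is handed in, with the robot touching nothing.
It also fails if it takes over 42 s, if anything falls off the work surface, if the arm or the gripper's body presses on something with over 40 N, if the wrist force passes 120 N, or if a joint passes its speed limit or range.

ROBOT

A 6-joint arm with a two-finger parallel gripper is mounted at the origin on the work surface. World frame = base frame: x ahead of the robot, y to its left, z up, the work surface at z = 0. Lengths are in m, angles in rad, forces in N, time in s.
With the tool pointing down it reaches from about 0.275 to 0.725 m from the base axis. Payload 15.9 kg.
Tool frame: the origin (TCP) lies on the mounting face of the last link; the fingertips stand 173 mm ahead of it and the grasp point (between the pads) lies 155 mm ahead of it; z points along the fingers, y is the line along which they close (so a half turn about z gives the same grasp; the last joint's range is limited). The gripper opens to 85 mm and grips with 20 to 120 N. Pads are 22 mm wide; open, the fingers measure 114 mm over their backs; the gripper's body (76 mm by 85 mm) begins 54 mm behind the grasp point. The pads swing forward as they close: fully open they stand 13 mm farther back than shut.
Start: joints at [-1.192, 0.213, -0.034, 1.323, 0, 1.571], TCP at [0.185, -0.465, 0.405] pointing down, gripper open.
Joint ranges: [-2.98, 2.98], [-0.74, 1.72], [-1.14, 1.35], [-2.1, 2.04], [-1.57, 1.44], [-3.14, 3.14]. Speed limits (rad/s): [1.89, 1.89, 2.39, 2.57, 3.14, 3.14].

INTERFACE

Orientations are given as a unit quaternion [w, x, y, z].
In Python, from workcell import get_state, snapshot, job_done, cut_out, spot_point gives the robot as it stands. The module is installed in compiled form; this text tells all that it offers.
- The arm moves only by the tool send_rows, never from a script. Its argument "commands" is a list that holds one entry, the list of rows, each a list of 7 numbers: the closure, from 0 (fully open) to 1 (shut), then the shift along the tool's x, y, z in units of 40 mm (1.0 is 40 mm), then the turn, a rotation vector about the tool's x, y, z in units of 5 degrees (1.0 is 5 degrees). A call has 1 to 10 rows; each row shifts and turns the commanded pose from where the row before left it, along the tool's axes as they then stand; what a row does not reach is not made up. A row lasts 1/12 s, in which the tool goes at most 41.7 mm and 7.16 degrees, less where a joint would pass 70% of its speed; a pose out of reach is approached as far as the arm can. A call is refused whole if a number of a shift passes 1 or a number of a turn 1, either way. A call with a gripper value outside its range is refused whole. The fingers move at their own pace and stop on an object; "force" is the grip in N (left out, the last holds). Time passes only in rows, so rows that do not move let the fingers close. It gives the time, the measured TCP pose, the force, the opening and the grip force at its end, in the units of the state.
- get_state(): the state, without advancing time (a new reading comes with each control period).
- snapshot(name): name is "scene" or "top"; returns a dict with "image" (384x512x3 uint8, blue, green, red), "intrinsics" (3x3 intrinsics, pixels), "dist_coeffs" ([k1, k2, p1, p2, k3] as OpenCV has them; the pictures are not rectified), "extrinsics" (4x4, takes a point from camera to world coordinates). Camera axes: x right, y up, looking along -z (the intrinsics and any distortion apply to the point x, -y, -z); pixel columns grow to the right and rows downward; lengths in m; the calibration is good to about 2 mm. A picture is of the moment at which its call begins. There is no depth.
- job_done(): hands the job in; it is judged then, once.
Trained networks look in a picture, given as the dict that the camera call returned (one of the last four; its "shot" number tells which), for a name from the list of things; names that differ only in an ending like _2 or _b are one class to them, and where a whole thing is asked for, a point or a joint stands for the part that bears it (a point fixed in the world has none). Each returns a list of dicts, best first, with "score" (0 to 1); they miss things now and then, are a little off and sometimes report something else, mostly with a low value. They report only what shows in the picture. A call takes as long as a camera call. They do not tell look-alikes from the thing itself.
- cut_out(name, picture): "region" (384x512 bool, what is visible of it) and "xy" ([column, row] in pixels, amid what is visible of it).
- spot_point(name, picture): "xy" ([column, row] in pixels: a listed point, or the origin of a listed thing).
The state is a dict: "time": time; "qpos": joint angles; "joint_velocities": joint speeds; "effort": joint torques, N m; "tool_pos": TCP position; "ee_rot": TCP orientation; "force": force on the tool from outside, world axes, zero at the start; "wrist_torque": the same for the moment, N m; "gripper_width": finger opening in m; "grasp_force": force on a finger pad.
Only numpy, scipy, OpenCV 4.12 (cv2) and the standard library are available. Lean on these libraries where they do the work, as an engineer would, in place of code of your own. Each camera call takes 0.05 s, during which the arm holds its last target. There are 200 camera calls.

## Working session

There is one attempt and no reset: what is moved stays moved. The work goes in short steps, Python scripts to look and compute and a tool call to move; the robot and the scene stay as the last step left them, time stands still between calls to the robot, and variables do not carry over. Pictures are saved under pics/ and viewed, at most 10 in all, crops included, and the job is handed in when it is done.

Besides the shell and the picture viewer there is one more tool, called after "Request:" as name(argument=value, ...) on one line, values as JSON. send_rows: Moves the arm, as the interface text tells. Its arguments: {"type":"object","properties":{"commands":{"type":"array"},"force":{"type":"number"}},"required":["commands"]}

```bash
mkdir -p pics; cat > h.py <<'E'
import numpy as np, cv2
from workcell import *
def ray(p,xy):
    K=np.array(p["intrinsics"],float);d=np.array(p["dist_coeffs"],float)
    u=cv2.undistortPoints(np.array([[xy]],float),K,d)[0,0]
    T=np.array(p["extrinsics"]);return T[:3,3],T[:3,:3]@np.array([u[0],-u[1],-1])
def atz(p,xy,z):
    o,v=ray(p,xy);return o+v*(z-o[2])/v[2]
def proj(p,X):
    T=np.array(p["extrinsics"]);c=T[:3,:3].T@(np.array(X)-T[:3,3])
    c=c*[1,-1,-1]
    return cv2.projectPoints(c[None],np.zeros(3),np.zeros(3),np.array(p["intrinsics"],float),np.array(p["dist_coeffs"],float))[0][0,0]
E
python3 - <<'E'
from h import *
Z=dict(changer=0,strip_middle=.028,knob_grip=.086,beaker_mouth=.108,nozzle_tip=.118,electrode_tip=.118,amber_bottle=0,wash_bottle=0,dish=0)
s=get_state();print(s["time"],s["tool_pos"],s["ee_rot"],s["force"])
for n in("scene","top"):
    p=snapshot(n);cv2.imwrite(f"pics/{n}0.png",cv2.resize(p["image"],(800,600)))
    print(n,np.round(p["extrinsics"],3).tolist())
    for k,z in Z.items():
        for r in spot_point(k,p)[:3]: print(k,np.round(r["xy"],1),round(r["score"],2),np.round(atz(p,r["xy"],z),4))
E
```

```text
0.0 [ 0.18483729 -0.46440931  0.40420979] [-5.71314408e-04  9.82119331e-01  1.88258556e-01 -1.00163535e-04] [-0.48032709  0.17389901  0.19270078]
scene [[-0.015, -0.781, 0.624, 1.377], [1.0, -0.021, -0.002, -0.013], [0.015, 0.624, 0.781, 1.029], [0.0, 0.0, 0.0, 1.0]]
changer [284.3 193.5] 0.73 [0.5634 0.0869 0.    ]
changer [364.8 164.7] 0.32 [0.4089 0.412  0.    ]
strip_middle [282.3 174.2] 0.71 [0.4933 0.0795 0.028 ]
knob_grip [281.4 161.1] 0.41 [0.4808 0.0726 0.086 ]
beaker_mouth [286.8 181.4] 0.77 [0.5961 0.0865 0.108 ]
nozzle_tip [323.8 214.7] 0.85 [0.738  0.1967 0.118 ]
nozzle_tip [309.1 176. ] 0.55 [0.5783 0.1626 0.118 ]
nozzle_tip [273.6 217.1] 0.55 [0.7511 0.0392 0.118 ]
electrode_tip [266.3 180.4] 0.88 [0.6021 0.0164 0.118 ]
electrode_tip [363.6 166.1] 0.71 [0.5268 0.3578 0.118 ]
amber_bottle [139.2 201.3] 0.69 [ 0.6134 -0.4387  0.    ]
wash_bottle [375.7 207.9] 0.68 [0.6207 0.4146 0.    ]
dish [362.1 169.4] 0.62 [0.4345 0.3969 0.    ]
top [[0.029, 0.996, -0.085, 0.489], [-1.0, 0.03, 0.01, -0.001], [0.012, 0.085, 0.996, 1.541], [0.0, 0.0, 0.0, 1.0]]
changer [217.1 201.6] 0.93 [0.5523 0.0872 0.    ]
strip_middle [219.9 222.4] 0.7 [0.4871 0.0748 0.028 ]
knob_grip [217.7 222.3] 0.37 [0.4873 0.0785 0.086 ]
knob_grip [117.  177.7] 0.22 [0.6113 0.3869 0.086 ]
beaker_mouth [219.7 186.6] 0.95 [0.5922 0.0749 0.108 ]
nozzle_tip [181. 136.] 0.78 [0.7379 0.194  0.118 ]
nozzle_tip [232.7 128.9] 0.5 [0.7636 0.0419 0.118 ]
amber_bottle [384.6 188.6] 0.6 [ 0.6091 -0.4469  0.    ]
wash_bottle [114.  176.9] 0.67 [0.6208 0.4196 0.    ]
dish [114.6 237.3] 0.57 [0.4292 0.4083 0.    ]
```

View pics/scene0.png

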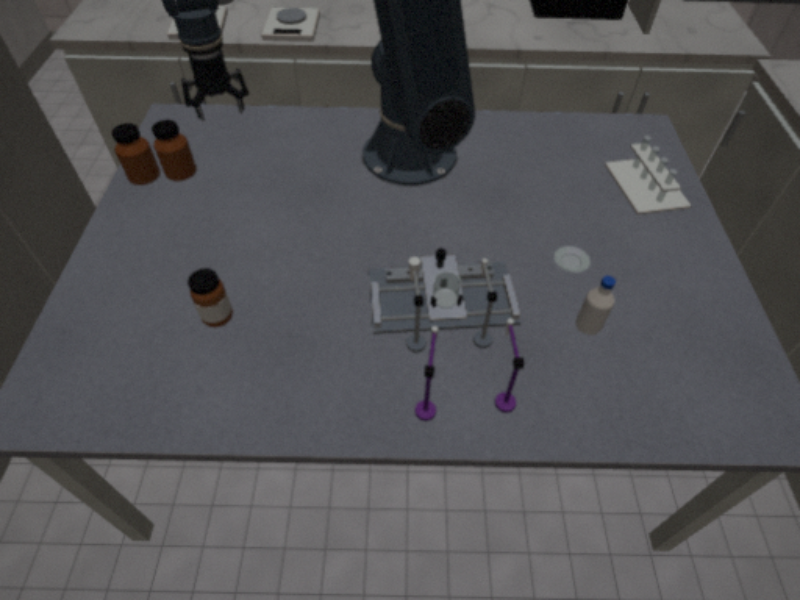

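View pics/top0.png

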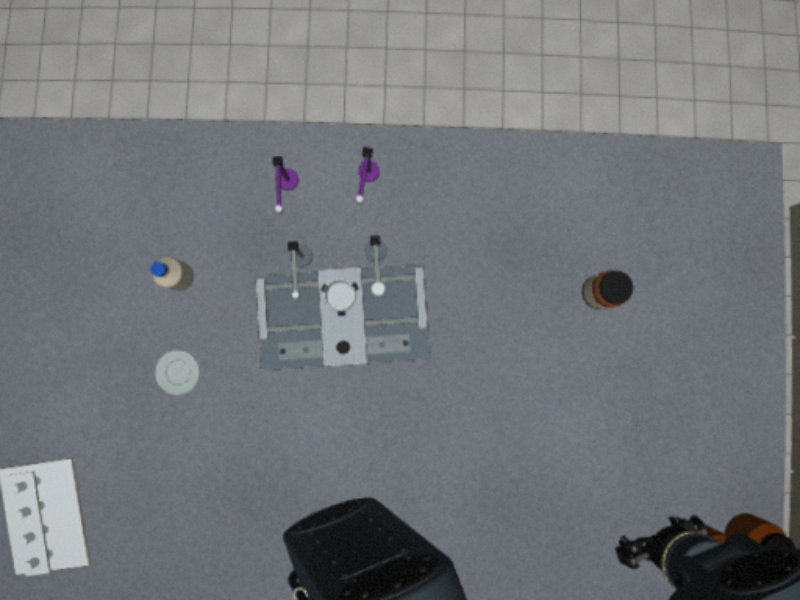

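The thin nozzle is at the left station, at (295,295) in the top view. The thick electrode is at the right, at (378,288). The purple stands are decoys. Next I'll zoom in on the strip.

```bash
python3 - <<'E'
from h import *
ims=[snapshot("top") for _ in range(6)]
p=ims[-1]; im=np.mean([q["image"].astype(float) for q in ims],0)
c=im[160:245,160:280]
c=np.clip(c*1.5,0,255).astype(np.uint8)
cv2.imwrite("pics/crop1.png",cv2.resize(c,None,fx=6.6,fy=6.6,interpolation=cv2.INTER_CUBIC))
for n in("changer","strip_middle","knob_grip","beaker_mouth","nozzle_tip","electrode_tip"):
    for q in ims[-2:]:
        for r in spot_point(n,q)[:1]: print(n,np.round(r["xy"],1),round(r["score"],2))
for n in("changer","carriage","plunger"):
    for r in cut_out(n,p)[:1]:
        m=r["region"].astype(np.uint8);print(n,r["xy"],round(r["score"],2),m.sum(),cv2.minAreaRect(cv2.findNonZero(m)))
E
```

```text
changer [219.6 199.6] 0.62
changer [215.6 204.2] 0.68
strip_middle [215.1 221.3] 0.82
strip_middle [217.1 223.1] 0.81
knob_grip [219.  222.4] 0.41
knob_grip [216.6 223.4] 0.63
beaker_mouth [217.5 186.4] 0.87
beaker_mouth [217.3 185.7] 0.78
nozzle_tip [228.3 125.9] 0.75
nozzle_tip [231.7 127. ] 0.69
changer [217.8, 197.7] 0.87 5894 ((218.86505126953125, 202.35659790039062), (62.626949310302734, 109.0290756225586), 86.02750396728516)
carriage [217.0, 200.7] 0.66 1628 ((218.72569274902344, 202.1108856201172), (61.8168830871582, 27.38406753540039), 86.42366790771484)
```

View pics/crop1.png

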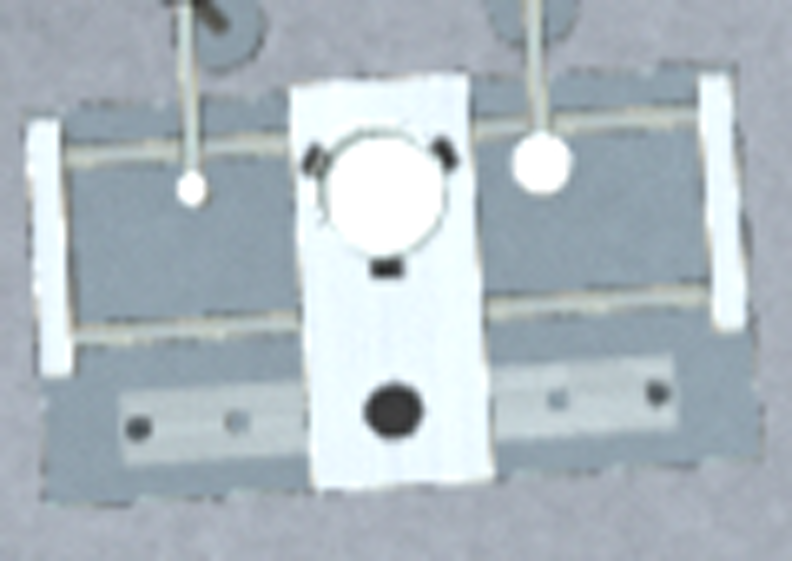

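The crop shows the left hole at (237,421), the right hole at (559,398), the knob at (393,410) and the nozzle at (191,188). I'll convert these to metric positions.

```bash
python3 - <<'E'
from h import *
p=snapshot("top")
f=lambda u,z:atz(p,[(u[0]+.5)/6.6-.5+160,(u[1]+.5)/6.6-.5+160],z)[:2]
HL,HR=f((237,421),.028),f((559,398),.028)
SL,SR=f((138,428),.028),f((657,393),.028)
K=f((393,410),.0985)
B=f((386,190),.108)
NZ=f((191,188),.175);EL=f((542,163),.178)
blk=[f(u,.034) for u in((27,120),(60,120),(73,375),(40,377),(698,75),(730,73),(745,328),(713,331))]
l=np.mean(blk[:4],0);r=np.mean(blk[4:],0)
base=[f(u,.012) for u in((42,500),(762,458))]
y=(l-r)/np.linalg.norm(l-r);y2=(HL-HR)/np.linalg.norm(HL-HR);x=np.array([y[1],-y[0]])
print("ydir",y,y2,np.degrees(np.arctan2(-y[0],y[1])),"holes dist",np.linalg.norm(HL-HR),"blocks",np.linalg.norm(l-r), "screws",np.linalg.norm(SL-SR))
c=(l+r)/2
for n,v in dict(HL=HL,HR=HR,mid=(HL+HR)/2,SM=(SL+SR)/2,K=K,B=B,NZ=NZ,EL=EL,c=c,b0=base[0],b1=base[1]).items(): print(n,v.round(4),"rel c:",((v-c)@x).round(4),((v-c)@y).round(4))
print("KB",np.linalg.norm(K-B))
E
```

```text
ydir [-0.09870614  0.99511663] [-0.1011473   0.99487146] 5.664669130612903 holes dist 0.15129472671258404 blocks 0.31589356334473795 screws 0.2439092617230835
HL [0.4818 0.1503] rel c: -0.0868 0.0758
HR [ 4.971e-01 -3.000e-04] rel c: -0.0865 -0.0755
mid [0.4894 0.075 ] rel c: -0.0867 0.0001
SM [0.4889 0.0752] rel c: -0.0872 0.0004
K [0.4892 0.0737] rel c: -0.0871 -0.0012
B [0.5869 0.0796] rel c: 0.0108 -0.0049
NZ [0.5807 0.1588] rel c: 0.0124 0.0745
EL [0.5956 0.0099] rel c: 0.0125 -0.0752
c [0.5757 0.0834] rel c: 0.0 0.0
b0 [0.4414 0.2431] rel c: -0.1178 0.1721
b1 [ 0.4716 -0.0972] rel c: -0.1214 -0.1695
KB 0.0978943003527688
```

Request:
send_rows(commands=[[[0, 0, 0, 0, 0, 0, -1], [0, 0, 0, 0, 0, 0, -1], [0, 0, 0, 0, 0, 0, 0]]])

```text
time: 2.35
tool_pos: [0.1849, -0.4645, 0.4047]
ee_rot: [-0.0, 0.961, 0.275, -0.0]
force: [-0.5, 0.5, -0.7]
gripper_width: 0.0856
grasp_force: 0.0
```

```bash
cat >> h.py <<'E'
from scipy.spatial.transform import Rotation as R
def pose():
    s=get_state();w=s["ee_rot"];M=R.from_quat([w[1],w[2],w[3],w[0]]).as_matrix()
    return s,np.array(s["tool_pos"]),M
def togo(xyz):
    s,t,M=pose();d=M.T@(np.array(xyz)-t)
    print("t",round(s["time"],2),"pos",t.round(4),"yaw",np.degrees(np.arctan2(M[1,0],M[0,0])).round(2),"tz",M[:,2].round(3),"q",np.round(s["qpos"],2),"F",np.round(s["force"],1),"w",round(s["gripper_width"],4),"gf",round(s["grasp_force"],1))
    print("units to go",(d/.04).round(3))
E
python3 -c "
from h import *
togo([.489,.075,.404])"
```

```text
t 2.35 pos [ 0.1849 -0.4645  0.4047] yaw 31.95 tz [-0.  0. -1.] q [-1.19  0.21 -0.03  1.32 -0.    1.39] F [-0.5  0.5 -0.7] w 0.0856 gf 0.0
units to go [13.588 -7.421  0.018]
```

Request:
send_rows(commands=[[[0, 0, 0, 0, 0, 0, -1], [0, 0, 0, 0, 0, 0, -1], [0, 0, 0, 0, 0, 0, -1], [0, 0, 0, 0, 0, 0, -1], [0, 0, 0, 0, 0, 0, -1], [0, 0, 0, 0, 0, 0, -1], [0, 0, 0, 0, 0, 0, -1], [0, 0, 0, 0, 0, 0, -1], [0, 0, 0, 0, 0, 0, -1], [0, 0, 0, 0, 0, 0, -1]]])

```text
time: 3.18
tool_pos: [0.1849, -0.4645, 0.4047]
ee_rot: [-0.0, 0.756, 0.654, -0.0]
force: [-1.0, 0.1, 0.6]
gripper_width: 0.0852
grasp_force: 0.0
```

Request:
send_rows(commands=[[[0, 0, 0, 0, 0, 0, -1], [0, 0, 0, 0, 0, 0, -1], [0, 0, 0, 0, 0, 0, -1], [0, 0, 0, 0, 0, 0, -1], [0, 0, 0, 0, 0, 0, -1], [0, 0, 0, 0, 0, 0, -1], [0, 0, 0, 0, 0, 0, -1], [0, 0, 0, 0, 0, 0, -1], [0, 0, 0, 0, 0, 0, -1], [0, 0, 0, 0, 0, 0, -1]]])

```text
time: 4.02
tool_pos: [0.1849, -0.4645, 0.4047]
ee_rot: [-0.0, 0.409, 0.913, -0.0]
force: [-0.6, -0.1, 0.2]
gripper_width: 0.0854
grasp_force: 0.0
```

Request:
send_rows(commands=[[[0, 0, 0, 0, 0, 0, -1], [0, 0, 0, 0, 0, 0, -1], [0, 0, 0, 0, 0, 0, -1], [0, 0, 0, 0, 0, 0, -1], [0, 0, 0, 0, 0, 0, -1], [0, 0, 0, 0, 0, 0, -1], [0, 0, 0, 0, 0, 0, -1], [0, 0, 0, 0, 0, 0, -1], [0, 0, 0, 0, 0, 0, -1], [0, 0, 0, 0, 0, 0, -1]]])

```text
time: 4.85
tool_pos: [0.1849, -0.4645, 0.4047]
ee_rot: [-0.0, -0.015, 1.0, 0.0]
force: [0.1, -0.3, 0.4]
gripper_width: 0.0855
grasp_force: 0.0
```

Request:
send_rows(commands=[[[0, 0, 0, 0, 0, 0, -0.75], [0, 0, 0, 0, 0, 0, 0]]])

```text
time: 5.02
tool_pos: [0.1849, -0.4645, 0.4047]
ee_rot: [0.0, -0.048, 0.999, 0.0]
force: [-0.7, -0.2, 0.6]
gripper_width: 0.0856
grasp_force: 0.0
```

```bash
python3 -c "
from h import *
togo([.489,.075,.404])"
```

```text
t 5.02 pos [ 0.1849 -0.4645  0.4047] yaw -174.52 tz [ 0.  0. -1.] q [-1.19  0.21 -0.03  1.32  0.   -1.29] F [-0.7 -0.2  0.6] w 0.0856 gf 0.0
units to go [-8.856 12.701  0.018]
```

Request:
send_rows(commands=[[[0, -0.44, 0.63, 0, 0, 0, 0], [0, -0.44, 0.63, 0, 0, 0, 0], [0, -0.44, 0.63, 0, 0, 0, 0], [0, -0.44, 0.63, 0, 0, 0, 0], [0, -0.44, 0.63, 0, 0, 0, 0], [0, -0.44, 0.63, 0, 0, 0, 0], [0, -0.44, 0.63, 0, 0, 0, 0], [0, -0.44, 0.63, 0, 0, 0, 0], [0, -0.44, 0.63, 0, 0, 0, 0], [0, -0.44, 0.63, 0, 0, 0, 0]]])

```text
time: 5.85
tool_pos: [0.3365, -0.1955, 0.4049]
ee_rot: [0.0, -0.045, 0.999, -0.0]
force: [1.0, 0.2, -0.2]
gripper_width: 0.0855
grasp_force: 0.0
```

Request:
send_rows(commands=[[[0, -0.44, 0.63, 0, 0, 0, 0], [0, -0.44, 0.63, 0, 0, 0, 0], [0, -0.44, 0.63, 0, 0, 0, 0], [0, -0.44, 0.63, 0, 0, 0, 0], [0, -0.44, 0.63, 0, 0, 0, 0], [0, -0.44, 0.63, 0, 0, 0, 0], [0, -0.44, 0.63, 0, 0, 0, 0], [0, -0.44, 0.63, 0, 0, 0, 0], [0, -0.44, 0.63, 0, 0, 0, 0], [0, 0, 0, 0, 0, 0, 0]]])

```text
time: 6.68
tool_pos: [0.474, 0.0474, 0.4043]
ee_rot: [0.0, -0.047, 0.999, 0.001]
force: [1.7, -0.9, -0.0]
gripper_width: 0.0851
grasp_force: 0.0
```

```bash
python3 -c "
from h import *
togo([.489,.075,.404]);togo([.489,.075,.239])
p=snapshot('scene')
print([(r['xy'],round(r['score'],2),atz(p,r['xy'],.086)) for r in spot_point('knob_grip',p)])
cv2.imwrite('pics/s2.png',cv2.resize(p['image'][110:230,200:360],(800,600),interpolation=2))"
```

```text
t 6.68 pos [0.474  0.0474 0.4043] yaw -174.65 tz [ 0.     0.001 -1.   ] q [ 0.1   0.16 -0.1   1.31  0.    0.01] F [ 1.7 -0.9 -0. ] w 0.0851 gf 0.0
units to go [-0.437  0.652  0.008]
t 6.68 pos [0.474  0.0474 0.4043] yaw -174.65 tz [ 0.     0.001 -1.   ] q [ 0.1   0.16 -0.1   1.31  0.    0.01] F [ 1.7 -0.9 -0. ] w 0.0851 gf 0.0
units to go [-0.436  0.648  4.133]
[([281.5, 163.1], 0.56, array([0.490749  , 0.07272473, 0.086     ]))]
```

View pics/s2.png

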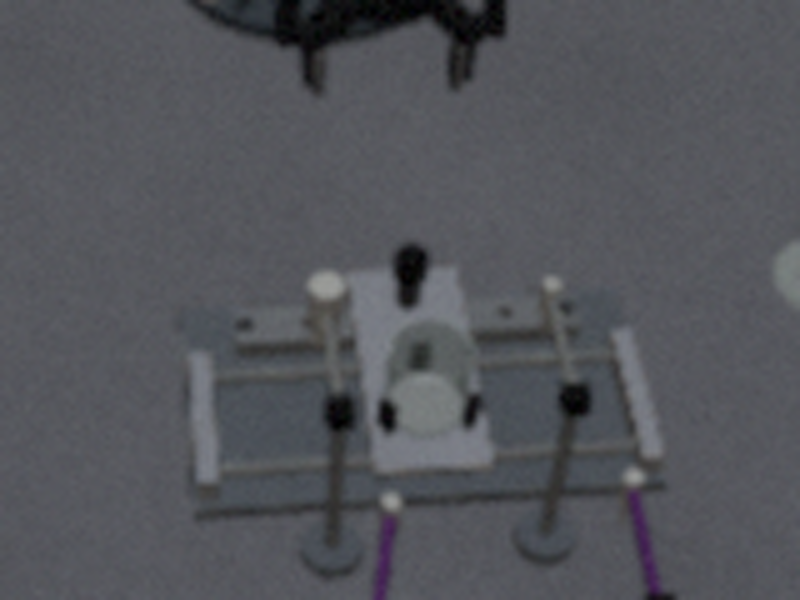

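The knob is at (410,265) in this crop, which agrees with the top view at roughly (0.490, 0.0735). The gripper is aligned, so I'll descend around the knob.

Request:
send_rows(commands=[[[0, -0.46, 0.61, 0, 0, 0, 0.05], [0, 0, 0, 0.8, 0, 0, 0], [0, 0, 0, 0.8, 0, 0, 0], [0, 0, 0, 0.8, 0, 0, 0], [0, 0, 0, 0.7, 0, 0, 0], [0, 0, 0, 0.5, 0, 0, 0], [0, 0, 0, 0.5, 0, 0, 0], [0, 0, 0, 0, 0, 0, 0]]])

```text
time: 7.45
tool_pos: [0.4866, 0.0687, 0.2377]
ee_rot: [-0.002, -0.044, 0.999, -0.0]
force: [-1.2, 0.2, -1.3]
gripper_width: 0.085
grasp_force: 0.0
```

```bash
python3 -c "
from h import *
togo([.490,.0735,.240])"
```

```text
t 7.45 pos [0.4866 0.0687 0.2377] yaw -175.01 tz [-0.005 -0.001 -1.   ] q [ 0.14  0.3  -0.36  0.92 -0.    0.05] F [-1.2  0.2 -1.3] w 0.085 gf 0.0
units to go [-0.095  0.111 -0.058]
```

Request:
send_rows(commands=[[[0, -0.09, 0.1, -0.04, 0, 0, -0.1], [0, 0, 0, 0, 0, 0, 0], [0, 0, 0, 0, 0, 0, 0]]])

```text
time: 7.7
tool_pos: [0.4923, 0.0743, 0.244]
ee_rot: [0.001, -0.049, 0.999, 0.0]
force: [-0.3, -0.6, -0.2]
gripper_width: 0.0852
grasp_force: 0.0
```

Request:
send_rows(commands=[[[0.9, 0, 0, 0, 0, 0, 0], [0.9, 0, 0, 0, 0, 0, 0], [0.9, 0, 0, 0, 0, 0, 0], [0.9, 0, 0, 0, 0, 0, 0], [0.9, 0, 0, 0, 0, 0, 0], [0.9, 0, 0, 0, 0, 0, 0]]], force=40)

```text
time: 8.2
tool_pos: [0.4915, 0.0742, 0.2426]
ee_rot: [0.0, -0.05, 0.999, -0.0]
force: [-1.3, -1.0, 4.2]
gripper_width: 0.0245
grasp_force: 38.9
```

```bash
python3 -c "
from h import *
togo([.490,.0735,.240])"
```

```text
t 8.2 pos [0.4915 0.0742 0.2426] yaw -174.3 tz [ 0. -0. -1.] q [ 0.15  0.3  -0.35  0.93 -0.    0.05] F [-1.3 -1.   4.2] w 0.0245 gf 38.9
units to go [ 0.04  -0.014  0.065]
```

Request:
send_rows(commands=[[[0.9, 0, 0, -0.1, 0, 0, 0], [0.9, 0, 0, -0.1, 0, 0, 0], [0.9, 0, 0, -0.1, 0, 0, 0], [0.9, 0, 0, -0.03, 0, 0, 0], [0.9, 0, 0, 0, 0, 0, 0], [0.9, 0, 0, 0, 0, 0, 0]]], force=60)

```text
time: 8.7
tool_pos: [0.4915, 0.0742, 0.2554]
ee_rot: [-0.0, -0.05, 0.999, -0.0]
force: [2.1, 1.0, -6.5]
gripper_width: 0.0241
grasp_force: 59.1
```

```bash
python3 -c "
from h import *
togo([.4915-.0759*.0987/.995,.0742+.0759,.255])
p=snapshot('scene')
print([(r['xy'],round(r['score'],2),atz(p,r['xy'],.099)) for r in spot_point('knob_grip',p)])
cv2.imwrite('pics/s3.png',cv2.resize(p['image'][110:230,200:360],(800,600),interpolation=2))"
```

```text
t 8.7 pos [0.4915 0.0742 0.2554] yaw -174.3 tz [-0. -0. -1.] q [ 0.15  0.29 -0.33  0.96 -0.    0.05] F [ 2.1  1.  -6.5] w 0.0241 gf 59.1
units to go [-0.002  1.906  0.011]
[([282.6, 158.4], 0.48, array([0.47951936, 0.07614827, 0.099     ]))]
```

View pics/s3.png

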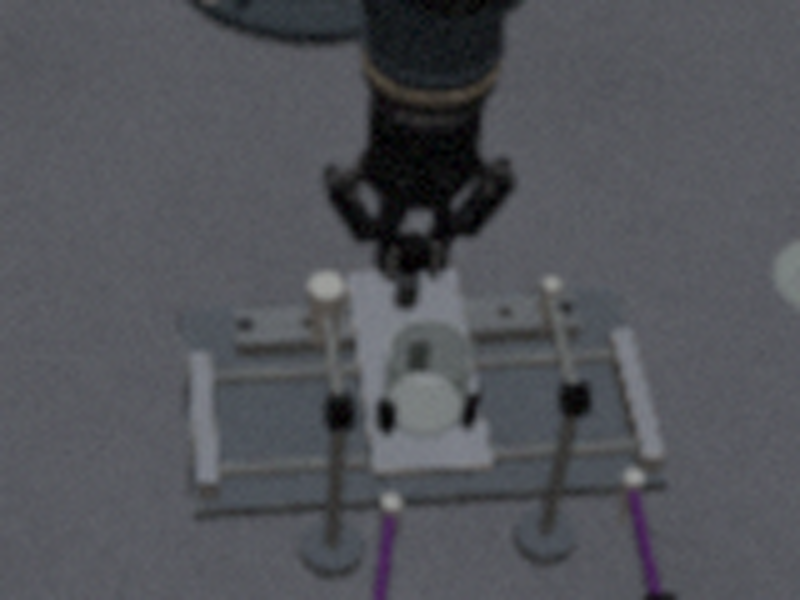

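The knob is up about 13 mm with Fz = -6.5 N, which matches the spring, so the pin is clear of the strip. Now I'll slide left.

Request:
send_rows(commands=[[[0.9, 0, 0.1, 0, 0, 0, 0], [0.9, 0, 0.2, 0, 0, 0, 0], [0.9, 0, 0.25, 0, 0, 0, 0], [0.9, 0, 0.25, 0, 0, 0, 0], [0.9, 0, 0.25, 0, 0, 0, 0], [0.9, 0, 0.25, 0, 0, 0, 0], [0.9, 0, 0.25, 0, 0, 0, 0], [0.9, 0, 0.2, 0, 0, 0, 0], [0.9, 0, 0.1, 0, 0, 0, 0], [0.9, 0, 0.05, 0, 0, 0, 0]]])

```text
time: 9.63
tool_pos: [0.4839, 0.1506, 0.2555]
ee_rot: [-0.0, -0.05, 0.999, 0.0]
force: [3.4, -2.9, -6.6]
gripper_width: 0.0242
grasp_force: 59.6
```

Request:
send_rows(commands=[[[0.9, 0, 0, 0, 0, 0, 0], [0.9, 0, 0, 0, 0, 0, 0]]])

```text
time: 9.8
tool_pos: [0.4839, 0.1501, 0.2555]
ee_rot: [-0.0, -0.05, 0.999, 0.001]
force: [2.8, 3.6, -7.0]
gripper_width: 0.0245
grasp_force: 59.6
```

```bash
python3 - <<'E'
from h import *
togo([.4915-.0765*.0987,.0742+.0765*.995,.255])
ims=[snapshot("top") for _ in range(4)];p=ims[-1]
im=np.mean([q["image"].astype(float) for q in ims],0)
c=np.clip(im[160:245,160:280]*1.5,0,255).astype(np.uint8)
cv2.imwrite("pics/crop2.png",cv2.resize(c,None,fx=6.6,fy=6.6,interpolation=cv2.INTER_CUBIC))
E
```

```text
t 9.8 pos [0.4839 0.1501 0.2555] yaw -174.28 tz [-0.     0.001 -1.   ] q [ 0.3   0.3  -0.3   0.96  0.    0.2 ] F [ 2.8  3.6 -7. ] w 0.0245 gf 59.6
units to go [-0.001  0.006  0.014]
```

View pics/crop2.png

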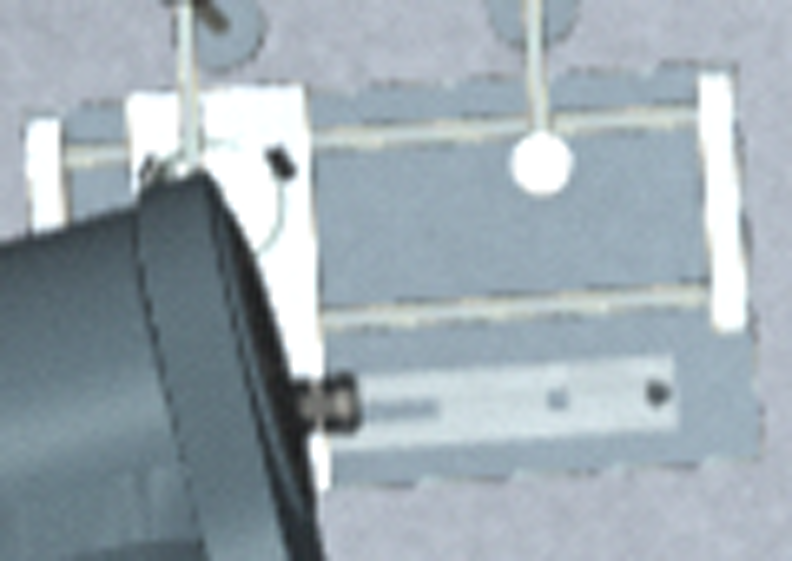

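The carriage is now at the left station, with the beaker under the nozzle. The slot end at x=439 and the hole at x=559 agree with the given geometry. I'll lower in small steps and watch Fz.

Request:
send_rows(commands=[[[0.9, 0, 0, 0.05, 0, 0, 0], [0.9, 0, 0, 0.04, 0, 0, 0], [0.9, 0, 0, 0.03, 0, 0, 0], [0.9, 0, 0, 0.02, 0, 0, 0], [0.9, 0, 0, 0, 0, 0, 0]]])

```text
time: 10.42
tool_pos: [0.484, 0.1498, 0.2497]
ee_rot: [-0.0, -0.05, 0.999, -0.0]
force: [2.5, 2.6, -5.7]
gripper_width: 0.0239
grasp_force: 59.7
```

At about 7 mm of pull (below 8.5 mm), Fz still matches the spring, so the pin is entering the hole. I'll keep going.

Request:
send_rows(commands=[[[0.9, 0, 0, 0.04, 0, 0, 0], [0.9, 0, 0, 0.04, 0, 0, 0], [0.9, 0, 0, 0.03, 0, 0, 0], [0.9, 0, 0, 0, 0, 0, 0], [0.9, 0, 0, 0, 0, 0, 0]]])

```text
time: 10.83
tool_pos: [0.484, 0.1498, 0.2455]
ee_rot: [0.0, -0.05, 0.999, -0.0]
force: [1.1, 2.0, -4.8]
gripper_width: 0.0243
grasp_force: 59.8
```

Request:
send_rows(commands=[[[0.9, 0, 0, 0.03, 0, 0, 0], [0.9, 0, 0, 0.03, 0, 0, 0], [0.9, 0, 0, 0.01, 0, 0, 0], [0.9, 0, 0, 0, 0, 0, 0]]])

```text
time: 11.17
tool_pos: [0.4839, 0.1498, 0.2428]
ee_rot: [0.0, -0.05, 0.999, -0.0]
force: [0.7, 2.6, -4.0]
gripper_width: 0.0242
grasp_force: 60.2
```

Request:
send_rows(commands=[[[0, 0, 0, 0, 0, 0, 0], [0, 0, 0, 0, 0, 0, 0], [0, 0, 0, 0, 0, 0, 0], [0, 0, 0, 0, 0, 0, 0], [0, 0, 0, 0, 0, 0, 0], [0, 0, 0, 0, 0, 0, 0]]])

```text
time: 11.67
tool_pos: [0.4839, 0.1498, 0.2427]
ee_rot: [-0.0, -0.05, 0.999, -0.0]
force: [-0.1, -0.2, 0.6]
gripper_width: 0.0856
grasp_force: 0.0
```

Released. I'll retreat straight up, then check.

Request:
send_rows(commands=[[[0, 0, 0, -0.4, 0, 0, 0], [0, 0, 0, -0.8, 0, 0, 0], [0, 0, 0, -0.8, 0, 0, 0], [0, 0, 0, -0.8, 0, 0, 0], [0, 0.6, -0.4, -0.4, 0, 0, 0], [0, 0.6, -0.6, 0, 0, 0, 0], [0, 0.6, -0.6, 0, 0, 0, 0], [0, 0.6, -0.6, 0, 0, 0, 0], [0, 0, -0.8, 0, 0, 0, 0], [0, 0, 0, 0, 0, 0, 0]]])

```text
time: 12.5
tool_pos: [0.3995, 0.0175, 0.3711]
ee_rot: [0.0, -0.048, 0.999, -0.001]
force: [0.5, 0.5, 0.1]
gripper_width: 0.0859
grasp_force: 0.0
```

```bash
python3 - <<'E'
from h import *
togo([.4,.1,.4])
o=[]
for n,(a,b,c,d) in dict(scene=(110,215,200,340),top=(155,260,150,290)).items():
    im=np.mean([snapshot(n)["image"].astype(float) for _ in range(3)],0)[a:b,c:d]
    o.append(cv2.resize(np.clip(im*1.5,0,255).astype(np.uint8),(400,300),interpolation=2))
cv2.imwrite("pics/fin.png",cv2.resize(np.vstack(o),None,fx=1,fy=1))
p=snapshot("scene")
for n in("knob_grip","beaker_mouth","nozzle_tip"):
    print(n,[(np.round(r["xy"],1),round(r["score"],2)) for r in spot_point(n,p)[:3]])
k0=np.array([.484,.1498])
for h in(0,.0085): print(h,proj(p,[*k0,.086+h]))
E
```

```text
t 12.5 pos [0.3995 0.0175 0.3711] yaw -174.46 tz [ 0.001 -0.001 -1.   ] q [ 0.04  0.02 -0.34  1.21 -0.   -0.05] F [0.5 0.5 0.1] w 0.0859 gf 0.0
units to go [-0.212  2.052 -0.724]
knob_grip [(array([301.2, 158.9]), 0.63)]
beaker_mouth [(array([306.5, 177.1]), 0.71)]
nozzle_tip [(array([327.4, 215.5]), 0.62), (array([276.1, 218.9]), 0.59), (array([308.2, 175.7]), 0.51)]
0 [302.55464441 162.19848101]
0.0085 [302.81889972 160.58915545]
```

View pics/fin.png

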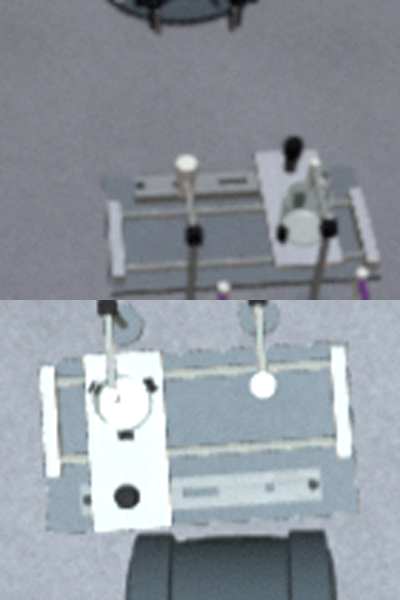

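Both views show the carriage at the left station with the beaker under the nozzle. While I lowered the knob to its home height, it kept pulling down with the spring's force (-4.0 N at the end), so the strip wasn't holding the pin up. The robot is clear, so I'll hand in.

```bash
python3 -c "
from workcell import *
print(job_done())"
```

```text
the job is handed in; nothing more can be done
None
```

I handed the job in at about 12.5 s of the 42 s allowed: the beaker is under the thin dosing nozzle at the left station, and the force readings while lowering show the plunger fully home in that index hole; I didn't push the carriage to test the lock, and no verdict came back.

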